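Work the lever valve of the tube-cap press

ROBOT

A 6-joint arm with a two-finger parallel gripper is mounted at the origin on the work surface. World frame = base frame: x ahead of the robot, y to its left, z up, the work surface at z = 0. Lengths are in m, angles in rad, forces in N, time in s.
With the tool pointing down it reaches from about 0.35 to 0.975 m from the base axis. Payload 7.1 kg.
Tool frame: the origin (TCP) lies at the very end of the fingers, on their centre line; the grasp point (between the pads) lies 19 mm behind it; z points along the fingers, y is the line along which they close (so a half turn about z gives the same grasp; the last joint's range is limited). The gripper opens to 88 mm and grips with 3 to 60 N. Pads are 20 mm wide; open, the fingers measure 115 mm over their backs; the gripper's body (75 mm by 178 mm) begins 61 mm behind the grasp point.
Start: joints at [1.284, 0.423, 1.63, -0, 1.089, -0.019], TCP at [0.165, 0.603, 0.223] pointing down, gripper open.
Joint ranges: [-3, 3], [-0.9, 2.11], [0.09, 2.58], [-1.31, 4.45], [0.11, 2.69], [-2.54, 2.54]. Speed limits (rad/s): [2.39, 2.39, 3.01, 3.14, 3.14, 3.14].

INTERFACE

Orientations are given as a rotation vector (axis times angle).
In Python, from cell import ctrl, viewer, ticket, search_frame, regions_of gives the robot as it stands.
- The arm moves only by the tool move_arm, never from a script. Its argument "motion" is a list that holds one entry, the list of rows, each a list of 4 numbers: the shift along the tool's x, y, z in m, then the turn about the tool's z in degrees. A call has 1 to 8 rows; each row is the pose to reach, as a shift and turn from the pose commanded when the call began, along the tool's axes at that moment; what a row does not reach only later rows make up. A row lasts 1/12 s, in which the tool goes at most 41.7 mm and 7.16 degrees, less where a joint would pass 70% of its speed; a pose out of reach is approached as far as the arm can. A call with a gripper value outside its range is refused whole. "hand" is the closure, from -1 (fully open) to 1 (shut), set as the call begins (left out, the last holds). The fingers move at their own pace and stop on an object; "grip_force" is the grip in N (left out, the last holds). Time passes only in rows, so rows that repeat a pose let the fingers close. It gives the time, the measured TCP pose, the force, the opening and the grip force at its end, in the units of the state.
- ctrl.get_obs(): the state, without advancing time (a new reading comes with each control period).
- viewer.snapshot(name): name is "scene" or "top"; returns a dict with "img" (384x512x3 uint8, red, green, blue), "camera_matrix" (3x3 intrinsics, pixels), "position" and "rotation" of the camera in the world. Camera axes: x right, y up, looking along -z (the intrinsics and any distortion apply to the point x, -y, -z); pixel columns grow to the right and rows downward; lengths in m; the calibration is good to about 2 mm. A picture is of the moment at which its call begins. There is no depth.
- ticket.hand_in(): hands the job in; it is judged then, once.
Trained networks look in the newest picture that a camera, given by its name, has taken for a name from the list of things; names that differ only in an ending like _2 or _b are one class to them, and where a whole thing is asked for, a point or a joint stands for the part that bears it (a point fixed in the world has none). Each returns a list of dicts, best first, with "p" (0 to 1); they miss things now and then, are a little off and sometimes report something else, mostly with a low value. They report only what shows in the picture. A call takes as long as a camera call. They do not tell look-alikes from the thing itself.
- search_frame(camera, target): "position" ([column, row] in pixels, amid what is visible of it).
- regions_of(camera, target): "mask" (384x512 bool, what is visible of it) and "position" ([column, row] in pixels, amid what is visible of it).
The state is a dict: "time_s": time; "qpos": joint angles; "qvel": joint speeds; "joint_efforts": joint torques, N m; "tool_pos": TCP position; "tool_rot": TCP orientation; "ft_force": force on the tool from outside, world axes, zero at the start; "moment": the same for the moment, N m; "opening": opening from 0.0 (shut) to 1.0 (fully open); "grip_force": force on a finger pad.
Only numpy, scipy, OpenCV 4.12 (cv2) and the standard library are available. Lean on these libraries where they do the work, as an engineer would, in place of code of your own. Each camera call takes 0.05 s, during which the arm holds its last target. There are 200 camera calls.

TASK

Press the caps onto the tubes: push the blue-knobbed valve lever all the way over towards the green side of its valve block, hold it there for a good two seconds, then let it spring back upright and leave it. Never push it the other way, and leave the yellow-knobbed lever and the white tube rack alone.

Things in the scene. Friction and masses are not known exactly. Their poses are not given: they have to be found in the camera images.
- blue_knob (a point): Centre of the 32 mm blue ball knob, 140 mm above the bench at rest, on an upright 10 mm steel rod that pivots 90 mm below it in a fixed aluminium valve block (70 x 90 mm, 50 mm high, boot to 58 mm; foot 100 x 130 mm). Turns with the lever: z up the rod, x the pivot line, y (level when upright) towards the green-marked side; the other side is white. Block place and yaw vary.
- blue_lever (a joint): Lean of the blue lever in rad: 0 upright, positive towards the green side, stops at +-0.52. Fully over, the knob has moved 45 mm sideways and 12 mm down. A spring returns it upright when let go; holding it fully over takes about 5 N at the knob. The plate of the white cap press at the robot's left comes down as it leans.
- yellow_lever (a joint): Lean of the yellow-knobbed lever in rad, 0 upright: the same kind of valve (knob centre also 140 mm above the bench), marked black instead of green, standing 200 mm or more from the blue one. To be left alone.
- tube_rack: Loose white tube rack, 90 x 240 mm and 45 mm high (61 mm over the purple-capped tubes), long side along its y axis, origin at the centre of its underside; it stands beyond the valves. To be left alone.
Mind the look-alikes: they are no part of the job. Leave any pink or red look-alike of the part that bears yellow_lever alone.

How it is judged:
On the way, in this order (a step that is already met when the one before it is completed fails the run):
1. the blue lever is held over towards the green side (beyond 0.38 rad) for 1.5 s without a break (value of joint blue_lever above 0.38 rad), for 1.5 s.
2. the blue lever is back upright (within 0.08 rad) (value of joint blue_lever between -0.08 and 0.08 rad), for 0.3 s.
At the end, for the whole second after the job is handed in: The blue lever has recentred and is at rest upright (within 0.08 rad), the yellow lever is upright (within 0.08 rad) and the tube rack is within 20 mm of where it was (all of step 2 and velocity of joint blue_lever between -0.1 and 0.1 rad/s and value of joint yellow_lever between -0.08 and 0.08 rad and distance of tube_rack from where it was at the start of the episode below 0.02 m); the robot touches nothing.
It fails at once if the blue lever is pushed more than 0.2 rad to the side away from the green marking (value of joint blue_lever below -0.2 rad).
It fails at once if the yellow lever is pushed more than 0.15 rad either way (value of joint yellow_lever above 0.15 rad or value of joint yellow_lever below -0.15 rad).
It fails at once if the tube rack is shifted more than 20 mm (distance of tube_rack from where it was at the start of the episode above 0.02 m).
It also fails if it takes over 40 s, if anything falls off the work surface, if the arm or the gripper's body presses on something with over 40 N, if the wrist force passes 120 N, or if a joint passes its speed limit or range.

## Working session

There is one attempt and no reset: what is moved stays moved. The work goes in short steps, Python scripts to look and compute and a tool call to move; the robot and the scene stay as the last step left them, time stands still between calls to the robot, and variables do not carry over. Pictures are saved under pics/ and viewed, at most 10 in all, crops included, and the job is handed in when it is done.

Besides the shell and the picture viewer there is one more tool, called after "Request:" by a JSON object that holds its "name" and its "arguments". move_arm: Moves the arm, as the interface text tells. Its arguments: {"type":"object","properties":{"motion":{"type":"array"},"hand":{"type":"number"},"grip_force":{"type":"number"}},"required":["motion"]}

```bash
mkdir -p pics; cat > h.py <<'E'
import numpy as np, cv2
from cell import ctrl, viewer, ticket, search_frame, regions_of
def ray(s,px,z):
    K=np.array(s["camera_matrix"]);R=np.array(s["rotation"]);p=np.array(s["position"])
    d=np.linalg.inv(K)@[px[0],px[1],1]; d=R@(d*[1,-1,-1])
    return p+d*(z-p[2])/d[2]
E
python3 - <<'E'
from h import *
im=[]
for c in("scene","top"):
    s=viewer.snapshot(c); im.append(s["img"]); print(c,s["position"],[k for k in s])
    for t in("blue_knob","blue_lever","yellow_lever","tube_rack"):
        for r in search_frame(c,t)[:4]: print(c,t,round(r["p"],2),np.round(r["position"]),ray(s,r["position"],.14 if "rack" not in t else .04).round(3))
cv2.imwrite("pics/a.png",cv2.cvtColor(im[0],cv2.COLOR_RGB2BGR));cv2.imwrite("pics/b.png",cv2.cvtColor(im[1],cv2.COLOR_RGB2BGR))
print({k:np.round(v,3) for k,v in ctrl.get_obs().items()})
E
```

```text
scene [ 0.99789623 -0.21276016  0.8342872 ] ['img', 'camera_matrix', 'position', 'rotation']Traceback (most recent call last):
  File "<stdin>", line 6, in <module>
  File "h.py", line 6, in ray
    return p+d*(z-p[2])/d[2]
                        ~^^^
IndexError: invalid index to scalar variable.
```

```bash
sed -i 's/R=np.array(s\["rotation"\])/R=cv2.Rodrigues(np.array(s["rotation"],float))[0]/' h.py
python3 - <<'E'
from h import *
im=[]
for c in("scene","top"):
    s=viewer.snapshot(c); im.append(s["img"]); print(c,s["position"],s["rotation"])
    for t in("blue_knob","blue_lever","yellow_lever","tube_rack"):
        for r in search_frame(c,t)[:4]: print(c,t,round(r["p"],2),np.round(r["position"]),ray(s,r["position"],.14 if "rack" not in t else .04).round(3))
cv2.imwrite("pics/a.png",cv2.cvtColor(im[0],cv2.COLOR_RGB2BGR));cv2.imwrite("pics/b.png",cv2.cvtColor(im[1],cv2.COLOR_RGB2BGR))
print({k:np.round(v,3) for k,v in ctrl.get_obs().items()})
E
```

```text
scene [ 0.99789623 -0.21276016  0.8342872 ] [0.51877578 0.36495852 1.21494627]
scene blue_knob 0.8 [166. 184.] [ 0.487 -0.239  0.14 ]
scene blue_lever 0.7 [168. 184.] [ 0.488 -0.236  0.14 ]
scene yellow_lever 0.76 [254. 117.] [ 0.368 -0.019  0.14 ]
scene yellow_lever 0.59 [351. 158.] [0.54 0.14 0.14]
scene yellow_lever 0.5 [340.  97.] [0.368 0.193 0.14 ]
scene tube_rack 0.6 [328. 270.] [0.721 0.025 0.04 ]
top [ 0.46041745 -0.05909307  0.9673819 ] [ 0.09199255 -0.06787211 -1.56921753]
top blue_knob 0.65 [340. 220.] [ 0.48 -0.24  0.14]
top blue_lever 0.63 [338. 226.] [ 0.466 -0.236  0.14 ]
top yellow_lever 0.69 [167. 200.] [0.527 0.158 0.14 ]
top yellow_lever 0.61 [145. 272.] [0.362 0.205 0.14 ]
top yellow_lever 0.51 [238. 276.] [ 0.353 -0.007  0.14 ]
top tube_rack 0.83 [223. 136.] [0.702 0.04  0.04 ]
top tube_rack 0.38 [339. 221.] [ 0.481 -0.26   0.04 ]
{'time_s': np.float64(0.6), 'qpos': array([ 1.284,  0.423,  1.63 ,  0.   ,  1.089, -0.019]), 'qvel': array([-0.001,  0.   ,  0.002,  0.001, -0.   , -0.   ]), 'joint_efforts': array([-1.0000e-03, -5.4429e+01, -2.7393e+01,  6.4000e-02,  1.7000e-02,
       -0.0000e+00]), 'tool_pos': array([0.165, 0.603, 0.223]), 'tool_rot': array([-0.419, -3.113,  0.   ]), 'ft_force': array([ 0.388,  0.708, -0.534]), 'moment': array([ 0.009, -0.051, -0.029]), 'grip_force': np.float64(0.0), 'opening': np.float64(0.999)}
```

View pics/a.png

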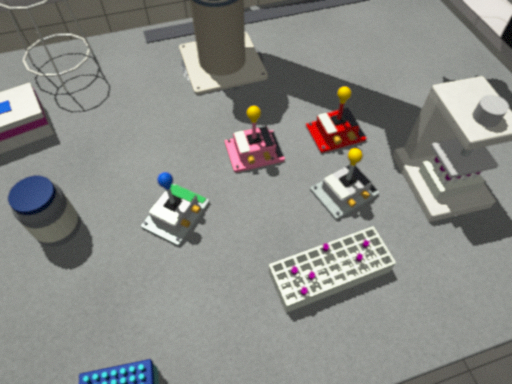

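View pics/b.png

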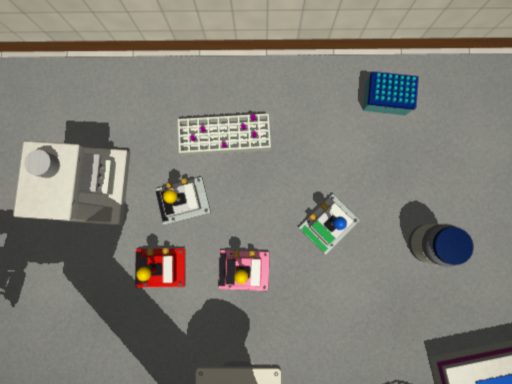

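```bash
python3 - <<'E'
from h import *
for c in("top","scene"):
    s=viewer.snapshot(c); hsv=cv2.cvtColor(s["img"],cv2.COLOR_RGB2HSV)
    for n,lo,hi,z in(("green",(45,80,60),(80,255,255),.05),("blue",(104,150,60),(125,255,255),.14)):
        m=cv2.inRange(hsv,lo,hi); C,_=cv2.findContours(m,0,1)
        for k in C:
            if cv2.contourArea(k)<40: continue
            r=cv2.minAreaRect(k); print(c,n,cv2.contourArea(k),np.round(r[0],1),ray(s,r[0],z).round(3))
            if n=="green": print(np.array([ray(s,p,z) for p in cv2.boxPoints(r)]).round(3)[:,:2].tolist())
    if c=="top": cr=s["img"][185:260,285:370]
    else: cr2=s["img"][165:250,130:215]
o=np.hstack([cv2.resize(x,(400,400),interpolation=3) for x in(cr,cr2)])
cv2.imwrite("pics/c.png",cv2.cvtColor(o,cv2.COLOR_RGB2BGR))
E
```

```text
top green 161.5 [313.9 238.6] [ 0.436 -0.193  0.05 ]
[[0.459, -0.16], [0.47, -0.171], [0.412, -0.226], [0.402, -0.215]]
top green 185.5 [323.3 231.8] [ 0.453 -0.217  0.05 ]
[[0.468, -0.188], [0.482, -0.202], [0.437, -0.246], [0.423, -0.232]]
top blue 165.0 [493.5 379. ] [ 0.135 -0.565  0.14 ]
top blue 1007.0 [454. 245.] [ 0.424 -0.496  0.14 ]
top blue 102.5 [339. 223.] [ 0.473 -0.238  0.14 ]
top blue 445.0 [392.9  90.3] [ 0.787 -0.372  0.14 ]
scene green 285.0 [186.4 195.1] [ 0.464 -0.206  0.05 ]
[[0.445, -0.246], [0.42, -0.23], [0.483, -0.167], [0.507, -0.183]]
scene blue 1062.5 [116.5 371.5] [ 0.808 -0.379  0.14 ]
scene blue 207.5 [ 22.2 188.2] [ 0.41  -0.511  0.14 ]
scene blue 142.5 [164.5 179.5] [ 0.475 -0.24   0.14 ]
scene blue 76.0 [  3.9 106.5] [ 0.163 -0.548  0.14 ]
```

View pics/c.png

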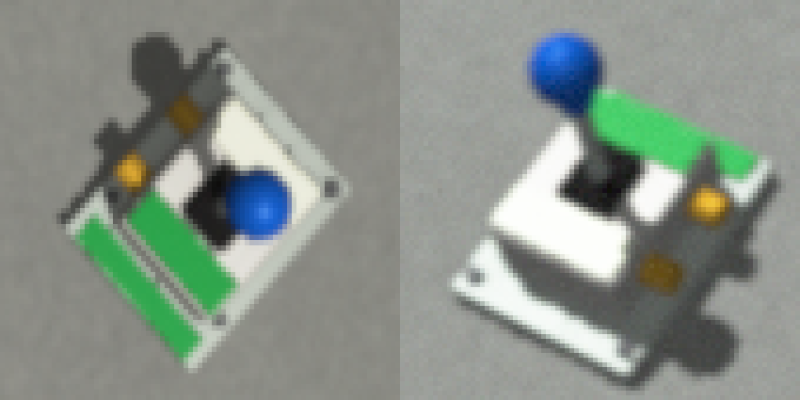

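Candidates in the top view: blue knob (339,223), the only blue knob. The yellow knobs are at (170,198) on the real valve, (144,274) on the red look-alike and (241,278) on the pink one. The blue jar lid (454,245) and blue box (393,90) aren't levers. The crop confirms the choice: blue ball on a white/aluminium block, green strips lower-left, i.e. towards world (-0.7,+0.71). The knob is at (0.474,-0.239), and both cameras agree at z=0.14.

Request:
{"name": "move_arm", "arguments": {"motion": [[[-0.02, -0.025, -0.005, 0], [-0.045, -0.055, -0.01, 0], [-0.07, -0.085, -0.015, 0], [-0.095, -0.115, -0.02, 0], [-0.12, -0.145, -0.02, 0], [-0.145, -0.175, -0.02, 0], [-0.17, -0.205, -0.02, 0], [-0.195, -0.235, -0.02, 0]]], "hand": 1}}

```text
time_s: 1.37
tool_pos: [0.2916, 0.3229, 0.2429]
tool_rot: [0.419, 3.113, 0.001]
ft_force: [0.9, 0.1, -0.3]
opening: 0.434
grip_force: 0.0
```

Request:
{"name": "move_arm", "arguments": {"motion": [[[-0.023, -0.031, 0, 3], [-0.046, -0.062, 0, 7], [-0.069, -0.093, 0, 11], [-0.092, -0.124, 0, 15], [-0.115, -0.155, 0, 19], [-0.138, -0.186, 0, 23], [-0.161, -0.217, 0, 27], [-0.184, -0.248, 0, 30]]]}}

```text
time_s: 2.03
tool_pos: [0.4034, 0.0347, 0.2431]
tool_rot: [1.216, 2.896, 0.001]
ft_force: [1.1, 0.7, -0.5]
opening: 0.002
grip_force: 0.0
```

```bash
python3 - <<'E'
from h import *
o=ctrl.get_obs(); R=cv2.Rodrigues(np.array(o["tool_rot"],float))[0]
t=np.array([.474,-.239,.2])+.066*np.array([.705,-.71,0])
print(R.round(3),o["tool_pos"],R.T@(t-o["tool_pos"]),o["qpos"])
E
```

```text
[[-0.7    0.714  0.001]
 [ 0.714  0.7    0.   ]
 [-0.001  0.001 -1.   ]] [0.40343942 0.03472098 0.24309522] [-0.31081322 -0.14095853  0.04319023] [ 5.64162655e-02  5.94468504e-02  2.06738477e+00  6.56892271e-05
  1.01361506e+00 -7.19442071e-01]
```

Request:
{"name": "move_arm", "arguments": {"motion": [[[-0.035, -0.016, 0, 0], [-0.07, -0.032, 0, 0], [-0.105, -0.048, 0, 0], [-0.14, -0.064, 0, 0], [-0.175, -0.08, 0, 0], [-0.21, -0.096, 0, 0], [-0.245, -0.112, 0, 0], [-0.28, -0.128, 0, 0]]]}}

```text
time_s: 2.7
tool_pos: [0.5091, -0.2545, 0.2428]
tool_rot: [1.211, 2.898, 0.0]
ft_force: [1.1, -0.0, -0.4]
opening: 0.006
grip_force: 0.0
```

Request:
{"name": "move_arm", "arguments": {"motion": [[[-0.03, -0.013, 0, 0], [-0.03, -0.013, 0, 0], [-0.03, -0.013, 0.03, 0], [-0.03, -0.013, 0.06, 0], [-0.03, -0.013, 0.06, 0]]]}}

```text
time_s: 3.12
tool_pos: [0.5173, -0.281, 0.1777]
tool_rot: [-1.208, -2.89, -0.002]
ft_force: [-1.6, 0.4, -1.2]
opening: 0.003
grip_force: 0.0
```

```bash
python3 - <<'E'
from h import *
o=ctrl.get_obs(); R=cv2.Rodrigues(np.array(o["tool_rot"],float))[0]
t=np.array([.474,-.239,.115])
print(o["tool_pos"],R.T@(t-o["tool_pos"]),o["ft_force"])
a=[]
for c in("scene","top"):
    s=viewer.snapshot(c);p=(165,180) if c=="scene" else (339,223)
    a.append(cv2.resize(s["img"][p[1]-60:p[1]+60,p[0]-70:p[0]+70],(400,343),interpolation=3))
    hsv=cv2.cvtColor(s["img"],cv2.COLOR_RGB2HSV);m=cv2.inRange(hsv,(104,150,60),(125,255,255))
    w=np.zeros_like(m);w[p[1]-15:p[1]+15,p[0]-25:p[0]+25]=1;ys,xs=np.nonzero(m*w);print(len(xs), xs.size and ray(s,(xs.mean(),ys.mean()),.14))
cv2.imwrite("pics/d.png",cv2.cvtColor(np.hstack(a),cv2.COLOR_RGB2BGR))
E
```

```text
[ 0.51728042 -0.2809805   0.17765542] [ 0.05973276 -0.00115582  0.06318164] [-1.62049255  0.3829838  -1.21338356]
0 0
123 [ 0.47352485 -0.23775056  0.14      ]
```

View pics/d.png

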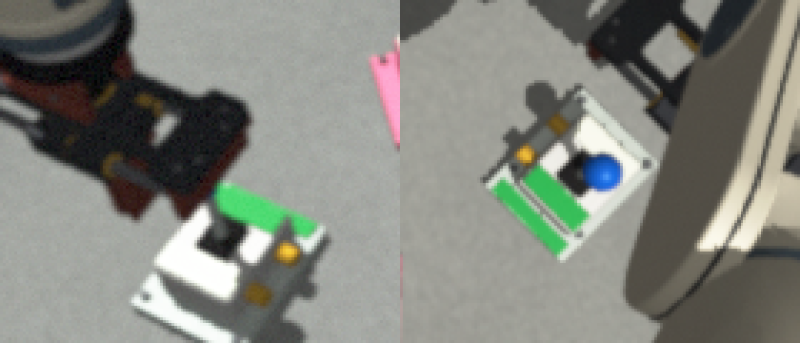

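The view shows the gripper behind the knob on its white side, with the lever upright (knob at about (339,223) in the top image). Next I lower the gripper and approach.

Request:
{"name": "move_arm", "arguments": {"motion": [[[0, 0, 0.03, 0], [0, 0, 0.063, 0], [0, 0, 0.063, 0], [0.015, 0, 0.063, 0], [0.025, 0, 0.063, 0], [0.034, 0, 0.063, 0], [0.04, 0, 0.063, 0], [0.04, 0, 0.063, 0]]]}}

```text
time_s: 3.88
tool_pos: [0.4924, -0.254, 0.1212]
tool_rot: [1.21, 2.898, -0.0]
ft_force: [-0.1, 0.0, -0.1]
opening: 0.009
grip_force: 0.1
```

Request:
{"name": "move_arm", "arguments": {"motion": [[[0.006, 0, 0, 0], [0.012, 0, 0, 0], [0.018, 0, 0, 0], [0.023, 0, 0, 0], [0.028, 0, 0, 0], [0.033, 0, 0, 0], [0.033, 0, 0, 0]]]}}

```text
time_s: 4.47
tool_pos: [0.4689, -0.2307, 0.1195]
tool_rot: [1.211, 2.899, -0.0]
ft_force: [3.1, -2.9, -0.6]
opening: 0.007
grip_force: 2.4
```

Request:
{"name": "move_arm", "arguments": {"motion": [[[0.003, 0, 0.002, 0], [0.006, 0, 0.004, 0], [0.009, 0, 0.004, 0], [0.01, 0, 0.004, 0], [0.01, 0, 0.004, 0], [0.01, 0, 0.004, 0]]]}}

```text
time_s: 4.97
tool_pos: [0.4631, -0.2246, 0.1155]
tool_rot: [1.21, 2.897, -0.001]
ft_force: [4.7, -6.4, -5.1]
opening: 0.002
grip_force: 4.1
```

```bash
python3 - <<'E'
from h import *
o=ctrl.get_obs(); print(o["tool_pos"],o["ft_force"],(o["tool_pos"]-np.array([.4735,-.2385,0]))@[-.7,.714,0]+.01)
a=[]
for c in("scene","top"):
    s=viewer.snapshot(c);p=(165,180) if c=="scene" else (330,223)
    a.append(cv2.resize(s["img"][p[1]-60:p[1]+60,p[0]-70:p[0]+70],(400,343),interpolation=3))
    hsv=cv2.cvtColor(s["img"],cv2.COLOR_RGB2HSV);m=cv2.inRange(hsv,(104,150,60),(125,255,255))
    w=np.zeros_like(m);w[p[1]-25:p[1]+25,p[0]-30:p[0]+30]=1;ys,xs=np.nonzero(m*w);print(len(xs), xs.size and ray(s,(xs.mean(),ys.mean()),.128))
cv2.imwrite("pics/e.png",cv2.cvtColor(np.hstack(a),cv2.COLOR_RGB2BGR))
E
```

```text
[ 0.46311213 -0.2246146   0.11551884] [ 4.68367578 -6.38613765 -5.10324526] 0.027185685313357383
29 [ 0.44134447 -0.20547126  0.128     ]
10 [ 0.44496613 -0.19521168  0.128     ]
```

View pics/e.png

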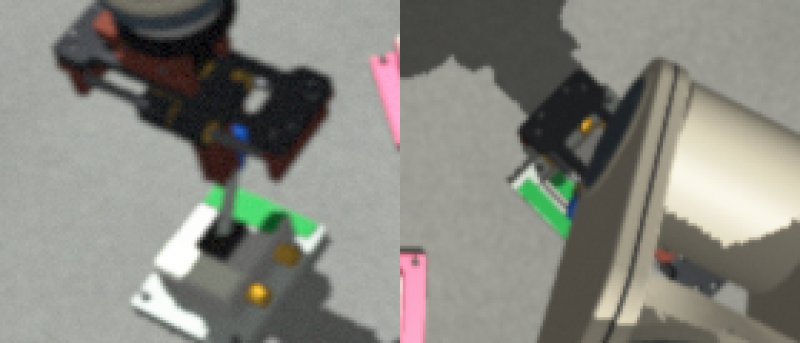

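The lever leans over to green (knob at about (163,166) in the scene image). The force has risen to about 8 N, so it's at the stop and I hold it there.

Request:
{"name": "move_arm", "arguments": {"motion": [[[0.001, 0, 0, 0], [0.001, 0, 0, 0], [0.001, 0, 0, 0], [0.001, 0, 0, 0], [0.001, 0, 0, 0], [0.001, 0, 0, 0], [0.001, 0, 0, 0], [0.001, 0, 0, 0]]]}}

```text
time_s: 5.73
tool_pos: [0.463, -0.2245, 0.1156]
tool_rot: [1.209, 2.896, -0.002]
ft_force: [7.7, -8.3, -6.3]
opening: 0.013
grip_force: 5.5
```

Request:
{"name": "move_arm", "arguments": {"motion": [[[0, 0, 0, 0], [0, 0, 0, 0], [0, 0, 0, 0], [0, 0, 0, 0], [0, 0, 0, 0], [0, 0, 0, 0], [0, 0, 0, 0], [0, 0, 0, 0]]]}}

```text
time_s: 6.4
tool_pos: [0.4631, -0.2245, 0.1156]
tool_rot: [1.209, 2.895, -0.002]
ft_force: [6.9, -8.5, -6.4]
opening: 0.005
grip_force: 5.5
```

Request:
{"name": "move_arm", "arguments": {"motion": [[[0, 0, 0, 0], [0, 0, 0, 0], [0, 0, 0, 0], [0, 0, 0, 0], [0, 0, 0, 0], [0, 0, 0, 0], [0, 0, 0, 0], [0, 0, 0, 0]]]}}

```text
time_s: 7.07
tool_pos: [0.4631, -0.2246, 0.1156]
tool_rot: [1.209, 2.895, -0.002]
ft_force: [6.1, -8.3, -7.1]
opening: 0.004
grip_force: 5.5
```

Request:
{"name": "move_arm", "arguments": {"motion": [[[0, 0, 0, 0], [0, 0, 0, 0], [0, 0, 0, 0], [0, 0, 0, 0], [0, 0, 0, 0], [0, 0, 0, 0]]]}}

```text
time_s: 7.57
tool_pos: [0.463, -0.2245, 0.1156]
tool_rot: [1.209, 2.895, -0.002]
ft_force: [7.2, -8.6, -6.6]
opening: 0.007
grip_force: 5.5
```

Request:
{"name": "move_arm", "arguments": {"motion": [[[-0.006, 0, 0, 0], [-0.013, 0, 0, 0], [-0.02, 0, 0, 0], [-0.027, 0, 0, 0], [-0.034, 0, 0, 0], [-0.041, 0, 0, 0], [-0.048, 0, 0, 0], [-0.055, 0, 0, 0]]]}}

```text
time_s: 8.23
tool_pos: [0.5001, -0.2624, 0.1152]
tool_rot: [-1.21, -2.897, -0.0]
ft_force: [0.9, 0.1, 0.3]
opening: 0.008
grip_force: 0.0
```

Request:
{"name": "move_arm", "arguments": {"motion": [[[-0.015, 0, 0, 0], [-0.03, 0, 0, 0], [-0.03, 0, -0.03, 0], [-0.03, 0, -0.06, 0], [-0.03, 0, -0.09, 0], [-0.05, 0, -0.12, 0], [-0.08, 0, -0.12, 0], [-0.11, 0, -0.12, 0]]]}}

```text
time_s: 8.9
tool_pos: [0.5791, -0.3416, 0.2387]
tool_rot: [1.209, 2.896, -0.001]
ft_force: [0.5, -0.5, 0.6]
opening: 0.006
grip_force: 0.0
```

```bash
python3 - <<'E'
from h import *
a=[]
for c in("scene","top"):
    s=viewer.snapshot(c);p=(165,180) if c=="scene" else (330,223)
    a.append(cv2.resize(s["img"],(400,300)))
    hsv=cv2.cvtColor(s["img"],cv2.COLOR_RGB2HSV);m=cv2.inRange(hsv,(104,150,60),(125,255,255))
    w=np.zeros_like(m);w[p[1]-25:p[1]+25,p[0]-30:p[0]+30]=1;ys,xs=np.nonzero(m*w);print(len(xs), xs.size and ray(s,(xs.mean(),ys.mean()),.14))
cv2.imwrite("pics/f.png",cv2.cvtColor(np.hstack(a),cv2.COLOR_RGB2BGR))
print(ctrl.get_obs()["ft_force"],ctrl.get_obs()["time_s"])
E
```

```text
163 [ 0.47498002 -0.23942991  0.14      ]
125 [ 0.47284814 -0.23724324  0.14      ]
[ 0.71873613 -0.83738637  0.3034068 ] 9.0
```

View pics/f.png

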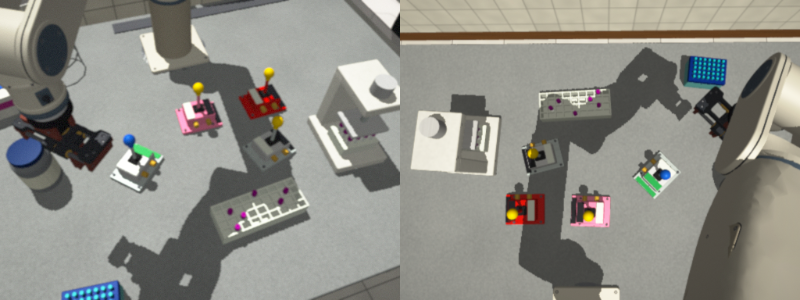

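The lever is back upright, with the knob at its starting point. The arm is clear and nothing else has moved.

Request:
{"name": "move_arm", "arguments": {"motion": [[[0, 0, -0.02, 0], [0, 0, -0.02, 0], [0, 0, -0.02, 0], [0, 0, -0.02, 0]]]}}

```text
time_s: 9.33
tool_pos: [0.5769, -0.34, 0.2549]
tool_rot: [-1.21, -2.898, -0.0]
ft_force: [0.1, 0.1, -0.3]
opening: 0.005
grip_force: 0.0
```

```bash
python3 -c "
from h import *
print(ticket.hand_in())"
```

```text
the job is handed in; nothing more can be done
None
```

I pushed the blue lever over to its green-side stop, held it there for about 2.6 s and let it spring back upright; the yellow lever and tube rack were left alone, and the job is handed in (no verdict came back).

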